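# Pay and select: push the coin slide home, click the dryer dial to three dots

### The job

Bench-test the dryer's coin control with the fingertips only, gripping and lifting nothing: push the tongue of the coin slide all the way in, as if paying, and leave it in. Then press a fingertip lightly on the flat knurled dial, away from its middle, and turn it clockwise (seen from above), click by click, until its white pointer line has clicked into place at the mark with three dots. Leave the loose coupling, pulley and thread spool where they stand, and end clear of everything.

Things in the scene. Friction and masses are not known exactly. Their poses are not given: they have to be found in the camera images.
- coin_slide: Coin slide mechanism on a wooden test block, 172 x 150 x 68 mm, fixed to the table. Origin: centre of its underside. Its own x axis points level from the tongue's side into the mechanism: this is the direction in which the tongue is pushed. Its upper housing is 116 mm wide, begins 1 mm behind the origin (towards +x) and is 66 mm high.
- coin_slide_slide (a joint): How far the tongue has been pushed in, m: 0 = fully out (as it starts), 0.045 = fully in against its stop. It slides with about 1 N of friction and stays where it is left.
- tongue (a point): Centre of the front face of the tongue's upright front plate, the face that is pushed; it moves with the tongue. The plate is 92 mm wide (along the mechanism's y), 8 mm thick and reaches from 33 to 53 mm above the table; behind it lies the flat tongue with its top at 46 mm, before it the free table. The point's x axis points in the push direction.
- dial_box: White sheet-metal housing of the dryer's programme selector, 150 x 156 x 44 mm (ears 3 mm thick make its foot 192 mm wide), fixed to the table. Origin: centre of its underside, below the dial's axis. Marks of 1, 2, 3 and 4 black dots lie on a grey ring (top at 54 mm) round the dial's far side, at +0.9, +0.3, -0.3, -0.9 rad from its own x axis (counter-clockwise positive from above).
- dial_top (a point): Centre of the dial's top face, 62 mm above the table; turns with the dial. The dial is a flat black disc, diameter 100 mm, 12 mm thick, axis vertical, rim knurled, top ribbed. It is sprung: it sinks up to 4 mm under a finger (4 N at first, 10 N at the bottom, then rigid). A fingertip pressed on its top with 5 to 10 N, 30 to 40 mm from the axis, and moved in an arc carries it round by friction.
- pointer (a point): Outer end of the white pointer line on the dial's top, 46 mm from the axis; it turns with the dial.
- mark3 (a point): Centre of the three-dot mark on the housing, 62 mm from the dial's axis; the pointer line is to point at it.
- dial (a joint): Angle of the dial, rad, growing clockwise as seen from above. It clicks into detents at 0 (one dot), 0.6 (two dots), 1.2 (three dots: wanted) and 1.8 (four dots), and starts at 0 or 0.6. Its ends of travel are -0.22 and 2.02. A detent holds with about 0.04 N m; when the finger is lifted, the dial snaps to the nearest detent.
- drain_coupling: Loose standing white pipe coupling, 42 mm in diameter, 50 mm high, origin under its centre. To be left alone.
- motor_pulley: Loose grey V-belt pulley lying flat, 63 mm in diameter, 22 mm high, origin under its centre. To be left alone.
- thread_spool_1: Loose standing spool of red thread, 30 mm in diameter, 42 mm high, origin under its centre. To be left alone.

How it is judged:
By the outcome, as a careful person would: the job done as asked, in the order asked, and still so for the second after the job is handed in, with the robot touching nothing.
It also fails if it takes over 67 s, if anything falls off the work surface, if the arm or the gripper's body presses on something with over 40 N, if the wrist force passes 120 N, or if a joint passes its speed limit or range.

### The arm

A 6-joint arm with a two-finger parallel gripper is mounted at the origin on a cart in front of the work surface, level with it; the furniture and walls round the work are solid. World frame = base frame: x ahead of the robot, y to its left, z up, the work surface at z = 0. Lengths are in m, angles in rad, forces in N, time in s.
With the tool pointing down it reaches from about 0.275 to 0.825 m from the base axis. Payload 5.2 kg.
Tool frame: the origin (TCP) lies midway between the tips of the shut fingers; the grasp point (between the pads) lies 19 mm behind it; z points along the fingers, x is the direction in which the jaws open and shut, and the axes are right-handed (so a half turn about z gives the same grasp; the last joint's range is limited). The gripper opens to 93 mm and grips with 3 to 60 N. Pads are 15 mm wide; open, the fingers measure 128 mm over their backs; the gripper's body (75 mm by 188 mm) begins 65 mm behind the grasp point.
Start: joints at [-1.329, 0.259, 1.535, -0, 1.348, -0.203], TCP at [0.237, -0.496, 0.192] pointing down, gripper open.
Joint ranges: [-3.14, 3.14], [-0.91, 2.08], [0.19, 2.58], [-1.22, 4.36], [0.22, 2.71], [-3.12, 3.12]. Speed limits (rad/s): [2.57, 2.57, 3.14, 3.14, 3.14, 3.14].

### API

Orientations are given as a unit quaternion [w, x, y, z].
In Python, from bench import r gives the robot as it stands.
- The arm moves only by the tool arm_command, never from a script. Its arguments are lists of equal length, an entry for each row: "grip": the finger opening in m, from 0 to 0.093; "slide": the shift along the tool's x, y, z in m, a list of three; "roll": the turn about the tool's z in rad. In form: {"grip": [grip, ...], "slide": [[x, y, z], ...], "roll": [roll, ...]}. A call has 1 to 10 rows; each row is the pose to reach, as a shift and turn from the pose measured when the call began, along the tool's axes at that moment; what a row does not reach only later rows make up. A row lasts 1/10 s, in which the tool goes at most 50 mm and 8.59 degrees, less where a joint would pass 70% of its speed; a pose out of reach is approached as far as the arm can. A call with a gripper value outside its range is refused whole. The fingers move at their own pace and stop on an object; "squeeze" is the grip in N (left out, the last holds). Time passes only in rows, so rows that repeat a pose let the fingers close. It gives the time, the measured TCP pose, the force and the opening at its end, in the units of the state.
- r.state(): the state, without advancing time (a new reading comes with each control period).
- r.grab_frame(name): name is "scene" or "side" or "wrist"; returns the picture (420x560x3 uint8, red, green, blue); there is no depth.
- r.camera_model(name): a dict with "vertical_fov" (degrees; the focal length in pixels is half the picture's height over the tangent of half this angle, whatever the lens; pixels are square), "cx", "cy" (the principal point, pixels), "dist_coeffs" ([k1, k2, p1, p2, k3] as OpenCV has them; the pictures are not rectified), "view" (4x4, takes a point from world to camera coordinates). Camera axes: x right, y up, looking along -z (the intrinsics and any distortion apply to the point x, -y, -z); pixel columns grow to the right and rows downward; lengths in m; the calibration is good to about 2 mm. A picture is of the moment at which its call begins: read the wrist's pose just before it. camera_model takes no time and is no camera call; for the wrist camera it gives the pose at the moment of the call.
- r.close_job(): hands the job in, once; it reports no verdict.
The state is a dict: "time_s": time; "joint_pos": joint angles; "joint_velocities": joint speeds; "joint_torque": joint torques, N m; "tcp_pos": TCP position; "eef_rot": TCP orientation; "force": force on the tool from outside, world axes, zero at the start; "torque": the same for the moment, N m; "width": opening from 0.0 (shut) to 1.0 (fully open).
Only numpy, scipy, OpenCV 4.12 (cv2) and the standard library are available. Lean on these libraries where they do the work, as an engineer would, in place of code of your own. Each camera call takes 0.05 s, during which the arm holds its last target.

## Working session

There is one attempt and no reset: what is moved stays moved. The work goes in short steps, Python scripts to look and compute and a tool call to move; the robot and the scene stay as the last step left them, time stands still between calls to the robot, and variables do not carry over. Pictures are saved under pics/ and viewed, and the job is handed in when it is done.

Besides the shell and the picture viewer there is one more tool, called after "Call:" by a JSON object that holds its "name" and its "arguments", one argument or row to a line. arm_command: Moves the arm, as the interface text tells. Its arguments: {"type":"object","properties":{"grip":{"type":"array","items":{"type":"number"}},"slide":{"type":"array","items":{"type":"array","items":{"type":"number"}}},"roll":{"type":"array","items":{"type":"number"}},"squeeze":{"type":"number"}},"required":["grip","slide","roll"]}

```bash
ls; mkdir -p pics; python3 - <<'E'
from bench import r
import cv2
print(r.state())
for n in ["scene","side","wrist"]:
    m=r.camera_model(n); print(n,m)
    f=r.grab_frame(n); cv2.imwrite(f"pics/a_{n}.png",f[:,:,::-1])
E
```

```text
pics
{'time_s': 0.0, 'joint_pos': array([-1.32879806e+00,  2.59348637e-01,  1.53611009e+00, -5.57469143e-06,
        1.34801361e+00, -2.02813032e-01]), 'joint_velocities': array([ 0.0003264 ,  0.00084858,  0.00085733, -0.00195656, -0.00079437,
        0.00053385]), 'joint_torque': array([-1.85263675e-04, -4.37310469e+01, -2.84002984e+01,  7.18721724e-02,
        4.17030870e-02, -1.57070044e-04]), 'tcp_pos': array([ 0.23651957, -0.49586136,  0.1908039 ]), 'eef_rot': array([-6.49464947e-04,  8.45661695e-01, -5.33718479e-01, -6.79347598e-04]), 'force': array([-0.38550258,  0.26254106,  0.08460238]), 'torque': array([-0.05707195, -0.0459205 , -0.05112494]), 'width': 0.9949448665618067}
scene {'vertical_fov': 57.783475360872636, 'cx': 285.865641418014, 'cy': 212.79102167965974, 'dist_coeffs': array([-0.00276701,  0.        ,  0.        ,  0.        ,  0.        ]), 'view': array([[-0.90655621, -0.42205803, -0.00478018,  0.46298667],
       [ 0.29328502, -0.63802299,  0.71197652, -0.21271219],
       [-0.30354527,  0.64404478,  0.702187  , -0.85968119],
       [ 0.        ,  0.        ,  0
[... 194 characters left out ...]
 0.        ]), 'view': array([[ 0.99935369, -0.03592311,  0.00131792, -0.5434285 ],
       [ 0.01714104,  0.50843595,  0.86092919, -0.05483539],
       [-0.03159734, -0.86035017,  0.5087231 , -1.26737059],
       [ 0.        ,  0.        ,  0.        ,  1.        ]])}
wrist {'vertical_fov': 63.13273429433276, 'cx': 279.23888783429976, 'cy': 212.23437509490964, 'dist_coeffs': array([0.01787754, 0.        , 0.        , 0.        , 0.        ]), 'view': array([[ 0.43084084, -0.90242546, -0.00211356, -0.54847377],
       [ 0.8714638 ,  0.41666493, -0.25872994,  0.03137481],
       [ 0.23436513,  0.10962953,  0.96594738, -0.38969682],
       [ 0.        ,  0.        ,  0.        ,  1.        ]])}
```

View pics/a_scene.png

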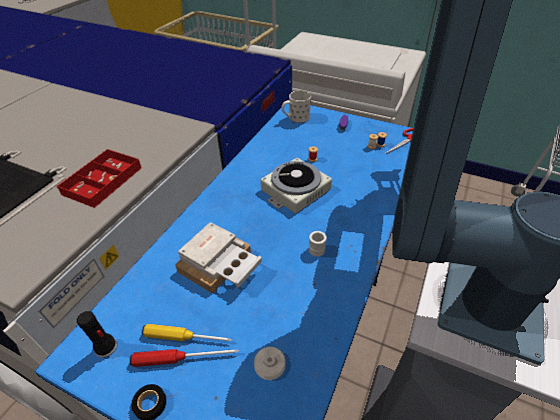

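View pics/a_side.png

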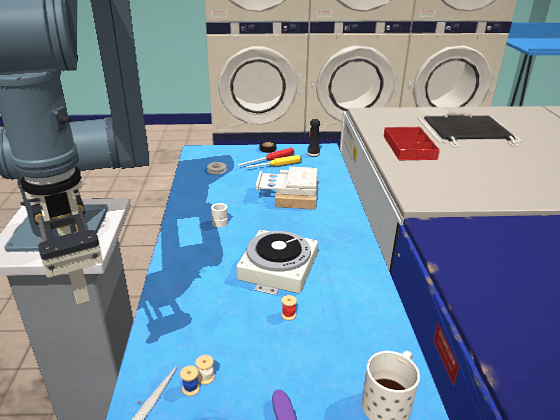

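View pics/a_wrist.png

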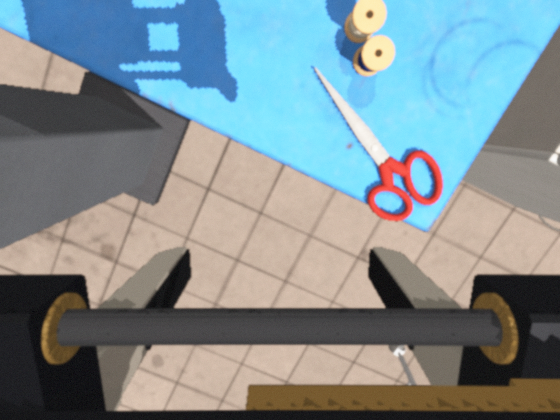

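The scene view shows the coin slide around (220,258), with its tongue toward the robot. The dial is at about (298,178), the coupling at (318,243), the pulley at (270,363) and the red spool at (313,153). Next I'll enlarge crops to measure these.

```bash
cat > h.py <<'E'
import numpy as np, cv2
from bench import r
def K(m):
    f=210/np.tan(np.radians(m["vertical_fov"]/2)); return np.array([[f,0,m["cx"]],[0,f,m["cy"]],[0,0,1.]])
def ray(m,uv):
    p=cv2.undistortPoints(np.array([[uv]],float),K(m),m["dist_coeffs"])[0,0]
    V=m["view"];R=V[:3,:3];o=-R.T@V[:3,3]
    return o,R.T@np.array([p[0],-p[1],-1])
def plane(m,uv,z):
    o,d=ray(m,uv); return o+d*(z-o[2])/d[2]
def proj(m,P):
    V=m["view"];c=V[:3,:3]@np.array(P,float)+V[:3,3]
    return cv2.projectPoints(np.array([[c[0],-c[1],-c[2]]]),np.zeros(3),np.zeros(3),K(m),m["dist_coeffs"])[0][0,0]
E
python3 - <<'E'
import cv2
a=cv2.imread("pics/a_scene.png");b=cv2.imread("pics/a_side.png")
def c(im,x,y,w,h,s,n): cv2.imwrite(n,cv2.resize(im[y:y+h,x:x+w],None,fx=s,fy=s,interpolation=cv2.INTER_CUBIC))
c(a,170,210,100,90,6,"pics/c1.png")
c(a,255,145,90,80,7,"pics/c2.png")
c(b,230,155,100,65,8,"pics/c3.png")
c(b,230,220,100,80,7,"pics/c4.png")
E
```

```text
(no output)
```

View pics/c1.png

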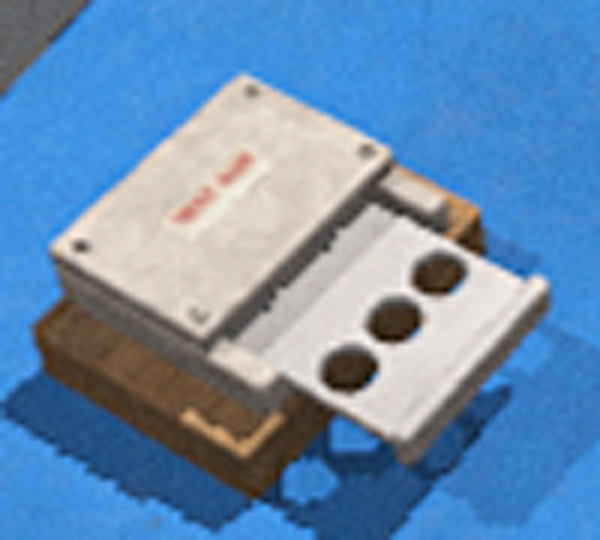

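View pics/c2.png

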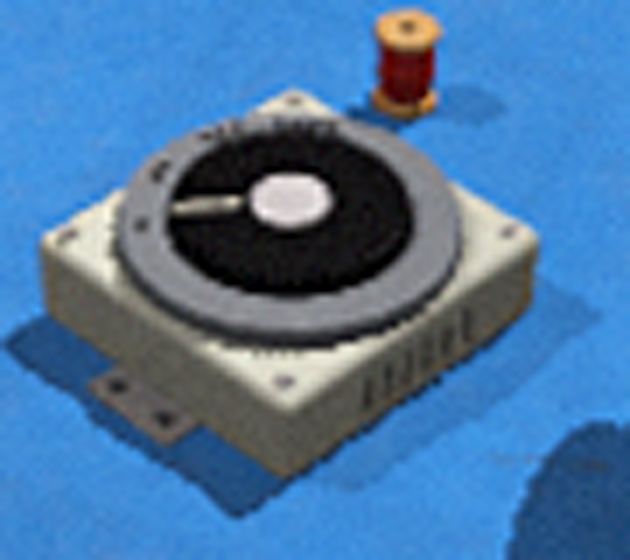

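View pics/c3.png

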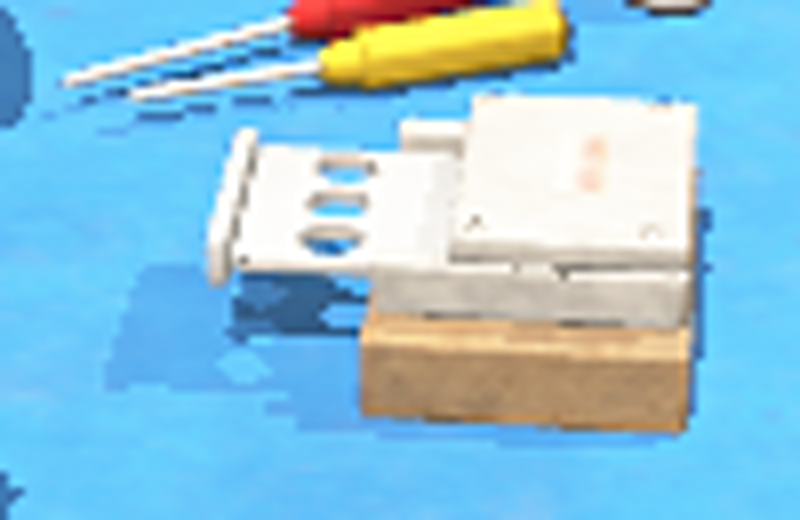

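View pics/c4.png

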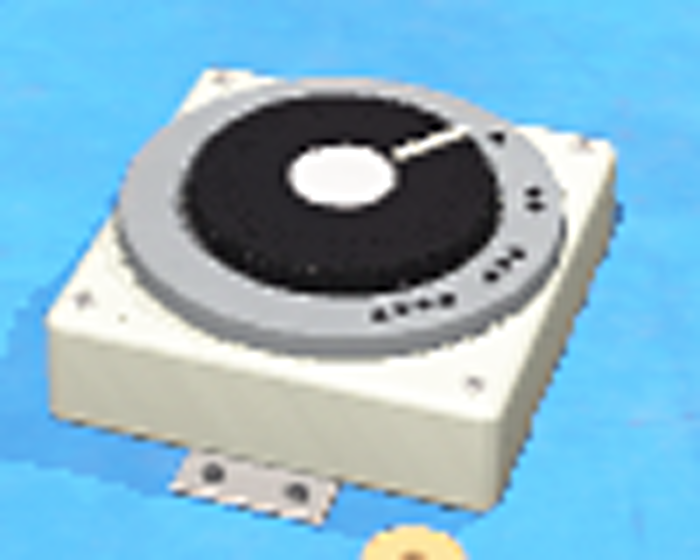

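```bash
python3 - <<'E'
from h import *
np.set_printoptions(precision=4,suppress=True)
S=r.camera_model("scene");D=r.camera_model("side")
def cv(o,s,l): return [(o[0]+(x+.5)/s-.5,o[1]+(y+.5)/s-.5) for x,y in l]
def show(n,m,pts,z):
    for p in pts: print(n,np.round(p,1),plane(m,p,z))
show("S house",S,cv((170,210),6,[(243,75),(390,152),(203,335),(52,250)]),.066)
show("D house",D,cv((230,155),8,[(475,97),(697,103),(690,255),(452,250)]),.066)
show("S plate",S,cv((170,210),6,[(545,283),(408,440)]),.053)
show("D plate",D,cv((230,155),8,[(245,130),(215,250)]),.053)
show("D wood bottom",D,cv((230,155),8,[(362,415),(686,432)]),0)
show("S wood",S,cv((170,210),6,[(260,495),(40,365)]),0)
show("S cap",S,cv((255,145),7,[(291,200)]),.062); show("D cap",D,cv((230,220),7,[(345,177)]),.062)
show("S box",S,cv((255,145),7,[(293,90),(540,240),(287,408),(43,240)]),.044)
show("D box",D,cv((230,220),7,[(210,70),(615,145),(490,415),(50,325)]),.044)
show("S ptr",S,cv((255,145),7,[(172,209)]),.062); show("D ptr",D,cv((230,220),7,[(468,128)]),.062)
show("D dots",D,cv((230,220),7,[(498,138),(536,198),(505,263),(414,306)]),.054)
for nm,m,box in (("scene",S,(270,155,60,50)),("side",D,(250,228,60,38))):
    im=cv2.imread(f"pics/a_{nm}.png");x,y,w,h=box
    g=im[y:y+h,x:x+w].max(2)
    mk=((g<70)*255).astype(np.uint8); mk=cv2.morphologyEx(mk,cv2.MORPH_CLOSE,np.ones((9,9)))
    mk=cv2.morphologyEx(mk,cv2.MORPH_OPEN,np.ones((5,5)))
    c=max(cv2.findContours(mk,0,2)[0],key=cv2.contourArea); h=cv2.convexHull(c)
    e=cv2.fitEllipse(h); p=(e[0][0]+x,e[0][1]+y); print(nm,e,plane(m,p,.06))
show("coup",S,[(318,236)],.05);show("spool",S,[(313,149)],.042)
show("coupD",D,[(220,207)],.05);show("spoolD",D,[(289,299)],.042)
show("pulley",S,[(270,358)],.022)
E
```

```text
S house [210.1 222.1] [0.68   0.0896 0.066 ]
S house [234.6 234.9] [0.6014 0.1015 0.066 ]
S house [203.4 265.4] [0.6184 0.2119 0.066 ]
S house [178.2 251.2] [0.6956 0.2017 0.066 ]
D house [288.9 166.7] [0.6171 0.2069 0.066 ]
D house [316.7 167.4] [0.6985 0.1992 0.066 ]
D house [315.8 186.4] [0.6813 0.0813 0.066 ]
D house [286.1 185.8] [0.6001 0.0876 0.066 ]
S plate [260.4 256.8] [0.5178 0.1264 0.053 ]
S plate [237.6 282.9] [0.5294 0.2134 0.053 ]
D plate [260.2 170.8] [0.532  0.2086 0.053 ]
D plate [256.4 185.8] [0.5192 0.1146 0.053 ]
D wood bottom [274.8 206.4] [0.57   0.0891 0.    ]
D wood bottom [315.3 208.6] [0.6824 0.0737 0.    ]
S wood [212.9 292.1] [0.5922 0.23   0.    ]
S wood [176.2 270.4] [0.7085 0.2146 0.    ]
S cap [296.1 173.1] [ 0.5639 -0.1858  0.062 ]
D cap [278.9 244.9] [ 0.5646 -0.1864  0.062 ]
S box [296.4 157.4] [ 0.6036 -0.2785  0.044 ]
S box [331.7 178.9] [ 0.4672 -0.2255  0.044 ]
S box [295.6 202.9] [ 0.5217 -0.0872  0.044 ]
S box [260.7 178.9] [ 0.6565 -0.1387  0.044 ]
D box [259.6 229.6] [ 0.5231 -0.0947  0.044 ]
D box [317.4 240.3] [ 0.6582 -0.1453  0.044 ]
D box [299.6 278.9] [ 0.6027 -0.2862  0.044 ]
D box [236.7 266. ] [ 0.4699 -0.2376  0.044 ]
S ptr [279.1 174.4] [ 0.6063 -0.1598  0.062 ]
D ptr [296.4 237.9] [ 0.6067 -0.1598  0.062 ]
D dots [300.7 239.3] [ 0.6175 -0.1543  0.054 ]
D dots [306.1 247.9] [ 0.6265 -0.1889  0.054 ]
D dots [301.7 257.1] [ 0.613  -0.2237  0.054 ]
D dots [288.7 263.3] [ 0.5827 -0.2448  0.054 ]
scene ((28.07980728149414, 29.28154945373535), (44.39676284790039, 57.024436950683594), 82.6663589477539) [ 0.5396 -0.1445  0.06  ]
side ((30.96236801147461, 21.852840423583984), (33.49552917480469, 49.416419982910156), 95.80359649658203) [ 0.5684 -0.203   0.06  ]
coup [318 236] [0.4194 0.0058 0.05  ]
spool [313 149] [ 0.5745 -0.3447  0.042 ]
coupD [220 207] [0.4224 0.0065 0.05  ]
spoolD [289 299] [ 0.576 -0.346  0.042]
pulley [270 358] [0.3944 0.3242 0.022 ]
```

```bash
cat >> h.py <<'E'
from scipy.spatial.transform import Rotation as Ro
def Rt(s): q=s["eef_rot"]; return Ro.from_quat([q[1],q[2],q[3],q[0]]).as_matrix()
def go(P,phi=None):
    s=r.state();R=Rt(s); ph=np.arctan2(R[1,0],R[0,0])
    d=R.T@(np.array(P)-s["tcp_pos"])
    print("t",round(s["time_s"],2),"tcp",np.round(s["tcp_pos"],4),"phi",round(ph,3),"F",np.round(s["force"],2),"-> slide",np.round(d,4),"roll",None if phi is None else round((ph-phi+np.pi)%(2*np.pi)-np.pi,3))
E
python3 -c "
from h import *
go((.47,.17,.19),-1.71)"
```

```text
t 0.15 tcp [ 0.2366 -0.496   0.191 ] phi -1.126 F [-0.92 -0.14  0.28] -> slide [-0.5008 -0.4973  0.0019] roll 0.584
```

Call:
{"name": "arm_command", "arguments": {
  "grip": [0,0,0,0,0,0,0,0,0,0],
  "slide": [
    [-0.03,-0.03,0],
    [-0.06,-0.06,0],
    [-0.09,-0.09,0],
    [-0.12,-0.12,0],
    [-0.15,-0.15,0],
    [-0.18,-0.18,0],
    [-0.21,-0.21,0],
    [-0.24,-0.24,0],
    [-0.27,-0.27,0],
    [-0.3,-0.3,0]
  ],
  "roll": [0.06,0.12,0.18,0.24,0.3,0.36,0.42,0.48,0.54,0.584]
}}

```text
time_s: 1.15
tcp_pos: [0.3784, -0.0944, 0.1916]
eef_rot: [0.0, -0.655, 0.755, 0.0]
force: [0.6, 0.9, -0.2]
width: 0.189
```

```bash
python3 -c "
from h import *
go((.485,.169,.15),-1.71)"
```

```text
t 1.15 tcp [ 0.3784 -0.0944  0.1916] phi -1.713 F [ 0.62  0.92 -0.22] -> slide [-0.2758 -0.0683  0.0419] roll -0.003
```

Call:
{"name": "arm_command", "arguments": {
  "grip": [0,0,0,0,0,0,0,0,0,0],
  "slide": [
    [-0.035,-0.01,0],
    [-0.075,-0.02,0],
    [-0.115,-0.03,0],
    [-0.155,-0.04,0],
    [-0.195,-0.05,0.01],
    [-0.235,-0.06,0.03],
    [-0.27,-0.067,0.04],
    [-0.276,-0.068,0.042],
    [-0.276,-0.068,0.042],
    [-0.276,-0.068,0.042]
  ],
  "roll": [0,0,0,0,0,0,0,0,0,0]
}}

```text
time_s: 2.15
tcp_pos: [0.4845, 0.1684, 0.15]
eef_rot: [0.0, -0.655, 0.755, 0.0]
force: [-0.8, -0.3, -0.8]
width: 0.004
```

```bash
python3 -c "
from h import *
go((.485,.169,.042),-1.71)
for n in ('wrist','side'): cv2.imwrite(f'pics/b_{n}.png',r.grab_frame(n)[:,:,::-1])"
```

```text
t 2.15 tcp [0.4845 0.1684 0.15  ] phi -1.713 F [-0.76 -0.27 -0.79] -> slide [-0.0006 -0.0005  0.108 ] roll -0.003
```

View pics/b_wrist.png

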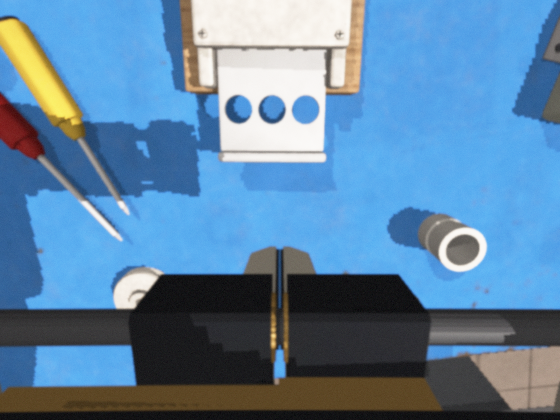

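View pics/b_side.png

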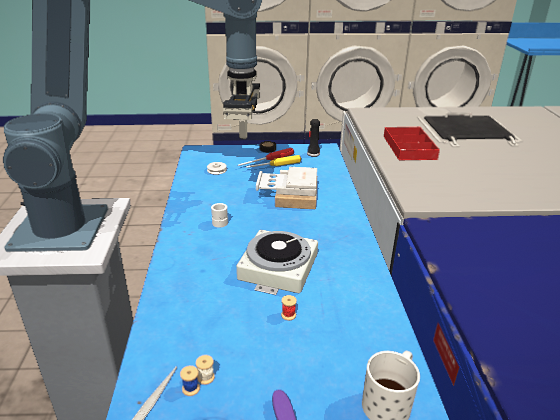

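The wrist view shows the shut fingers square to the plate, whose front edge runs from (220,157) to (326,157). The coupling at (458,248) and the pulley at (140,290) are both clear.

```bash
python3 -c "
from h import *
m=r.camera_model('wrist')
for p in ((220,162),(326,161),(220,153),(325,153)): print(plane(m,p,.053))
for p in ((196,43),(352,43)): print(plane(m,p,.066))"
```

```text
[0.52831251 0.2124408  0.053     ]
[0.51645031 0.12375306 0.053     ]
[0.53569979 0.21103197 0.053     ]
[0.5232065  0.12387266 0.053     ]
[0.61778004 0.21103763 0.066     ]
[0.60141547 0.09719875 0.066     ]
```

Call:
{"name": "arm_command", "arguments": {
  "grip": [0,0,0,0,0,0,0],
  "slide": [
    [0,0,0.03],
    [0,0,0.06],
    [0,0,0.09],
    [0,0,0.106],
    [0,-0.01,0.106],
    [0,-0.018,0.106],
    [0,-0.018,0.106]
  ],
  "roll": [0,0,0,0,0,0,0]
}}

```text
time_s: 2.95
tcp_pos: [0.5059, 0.1649, 0.0463]
eef_rot: [0.002, -0.654, 0.756, -0.001]
force: [0.5, -0.5, 0.2]
width: 0.003
```

Call:
{"name": "arm_command", "arguments": {
  "grip": [0,0,0,0,0,0,0,0,0,0],
  "slide": [
    [0,-0.005,0],
    [0,-0.01,0],
    [0,-0.015,0],
    [0,-0.02,0],
    [0,-0.025,0],
    [0,-0.03,0],
    [0,-0.035,0],
    [0,-0.04,0],
    [0,-0.045,0],
    [0,-0.048,0]
  ],
  "roll": [0,0,0,0,0,0,0,0,0,0]
}}

```text
time_s: 3.95
tcp_pos: [0.554, 0.1579, 0.0465]
eef_rot: [0.002, -0.654, 0.756, -0.001]
force: [-0.3, 0.0, 0.1]
width: 0.006
```

```bash
python3 -c "
from h import *
go((.5595,.163,.042),-1.71)
for n in ('wrist','side'): cv2.imwrite(f'pics/c_{n}.png',r.grab_frame(n)[:,:,::-1])"
```

```text
t 3.95 tcp [0.554  0.1579 0.0465] phi -1.716 F [-0.27  0.02  0.05] -> slide [-0.0059 -0.0047  0.0045] roll -0.006
```

View pics/c_wrist.png

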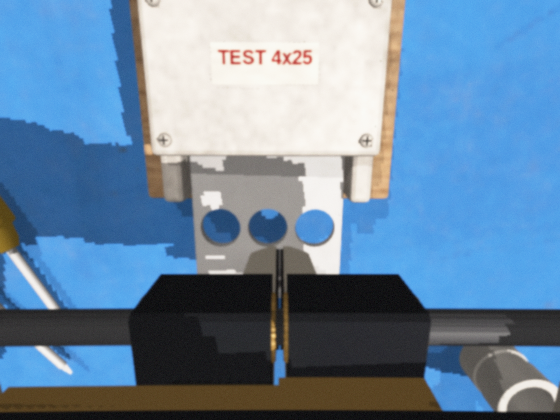

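```bash
python3 - <<'E'
import cv2
b=cv2.imread("pics/c_side.png")
cv2.imwrite("pics/c_s.png",cv2.resize(b[100:220,200:340],None,fx=5,fy=5,interpolation=cv2.INTER_CUBIC))
E
```

```text
(no output)
```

View pics/c_s.png

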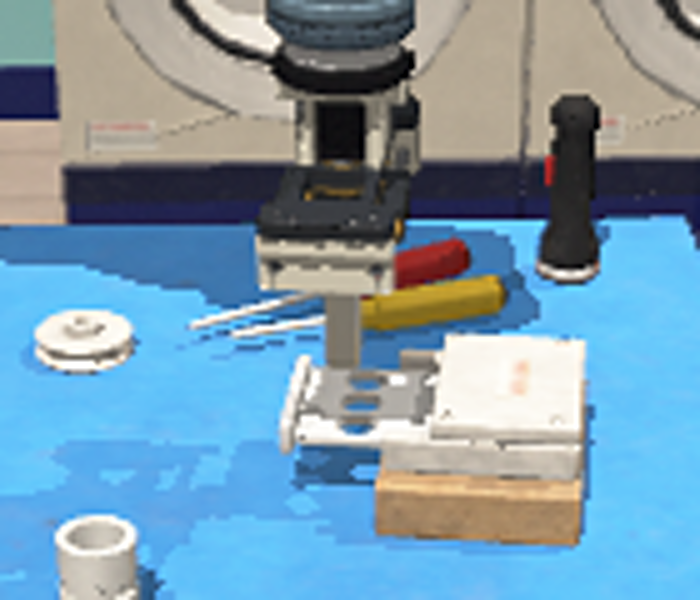

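```bash
python3 - <<'E'
from h import *
s=r.state(); print(s)
for n in ("side","scene"):
    m=r.camera_model(n); print(n,proj(m,s["tcp_pos"]),proj(m,s["tcp_pos"]+[0,0,.03]))
f=r.grab_frame("scene")[:,:,::-1]
cv2.imwrite("pics/d_s.png",cv2.resize(f[190:310,150:290],None,fx=5,fy=5,interpolation=cv2.INTER_CUBIC))
E
```

```text
{'time_s': 4.05, 'joint_pos': array([8.35062235e-02, 4.34618593e-01, 1.66277441e+00, 8.89659539e-04,
       1.03861555e+00, 1.79864995e+00]), 'joint_velocities': array([ 0.00103464, -0.00570503,  0.01384871,  0.00112848,  0.00184864,
        0.00012567]), 'joint_torque': array([-6.79852953e-02, -4.90132535e+01, -2.42028934e+01, -3.32325239e-03,
       -1.21664596e-01, -1.41564163e-02]), 'tcp_pos': array([0.55392397, 0.15785436, 0.04646742]), 'eef_rot': array([ 0.00248263, -0.65410319,  0.75640008, -0.00133399]), 'force': array([-0.7059063 ,  0.23010603, -0.20762927]), 'torque': array([ 0.0716341 , -0.01273643, -0.02149807]), 'width': 0.004752776051962123}
side [268.2208308  180.55853867] [268.25194269 171.22302453]
scene [240.71578726 262.99285371] [239.56253124 254.88997103]
```

View pics/d_s.png

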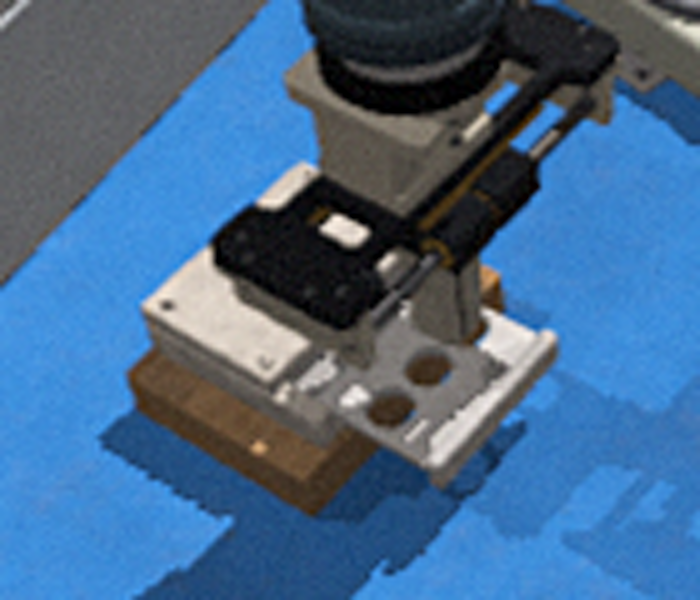

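```bash
python3 - <<'E'
from h import *
S=r.camera_model("scene");D=r.camera_model("side")
def tri(a,b):
    o1,d1=ray(S,a);o2,d2=ray(D,b)
    t=np.linalg.lstsq(np.stack([d1,-d2],1),o2-o1,rcond=None)[0]
    return o1+d1*t[0],o2+d2*t[1]
print(tri((241.5,258.),(268.6,171.6)))
f=r.grab_frame("wrist")[:,:,::-1]; cv2.imwrite("pics/d_w.png",f)
b=r.grab_frame("side")[:,:,::-1]
cv2.imwrite("pics/d_si.png",cv2.resize(b[140:200,235:320],None,fx=9,fy=9,interpolation=cv2.INTER_CUBIC))
m=r.camera_model("wrist"); s=r.state()
for dz in (0,.02,.03):print(proj(m,s["tcp_pos"]+[0,0,dz]))
E
```

```text
(array([0.5480309 , 0.16021681, 0.07089579]), array([0.55506185, 0.16125414, 0.07355913]))
[279.18600297 242.92473908]
[279.07952778 255.56876052]
[279.0174563  262.94035273]
```

View pics/d_si.png

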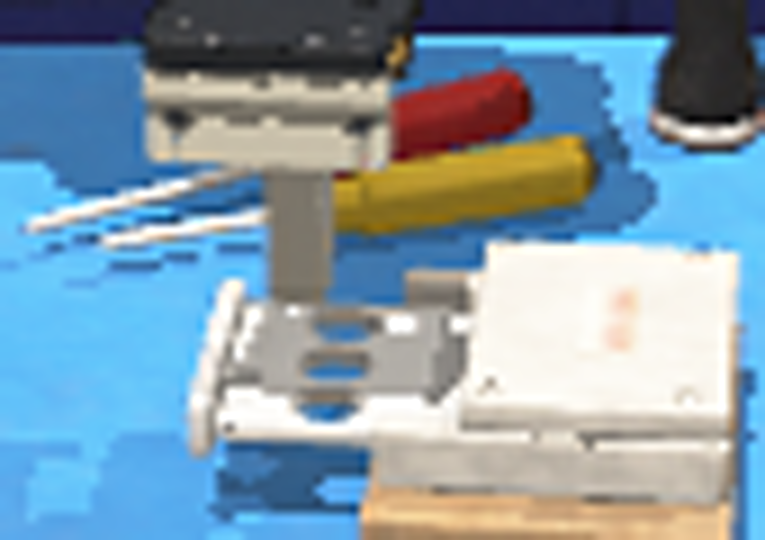

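```bash
python3 - <<'E'
from h import *
m=r.camera_model("wrist"); s=r.state(); V=m["view"]
print("depth tcp",V[:3,:3]@s["tcp_pos"]+V[:3,3], "campos",-V[:3,:3].T@V[:3,3])
R=Rt(s); print(R)
f=cv2.imread("pics/d_w.png"); cv2.imwrite("pics/d_w2.png",cv2.resize(f[120:300,180:380],None,fx=3.5,fy=3.2,interpolation=cv2.INTER_CUBIC))
for z in (.046,.053):
  for p in ((0.5595,.17),(0.523,.168)): print(p,z,proj(m,(*p,z)))
E
```

```text
depth tcp [-3.15915889e-05 -1.83333610e-02 -2.04208629e-01] campos [0.62215896 0.1474112  0.23921339]
[[-0.14409877 -0.98955127  0.00488129]
 [-0.98956145  0.14410631  0.00122966]
 [-0.00192024 -0.00465315 -0.99998733]]
(0.5595, 0.17) 0.046 [257.67540437 235.47509003]
(0.523, 0.168) 0.046 [270.19652391 290.26251412]
(0.5595, 0.17) 0.053 [256.8995062  239.37633411]
(0.523, 0.168) 0.053 [269.86615322 295.80543892]
```

View pics/d_w2.png

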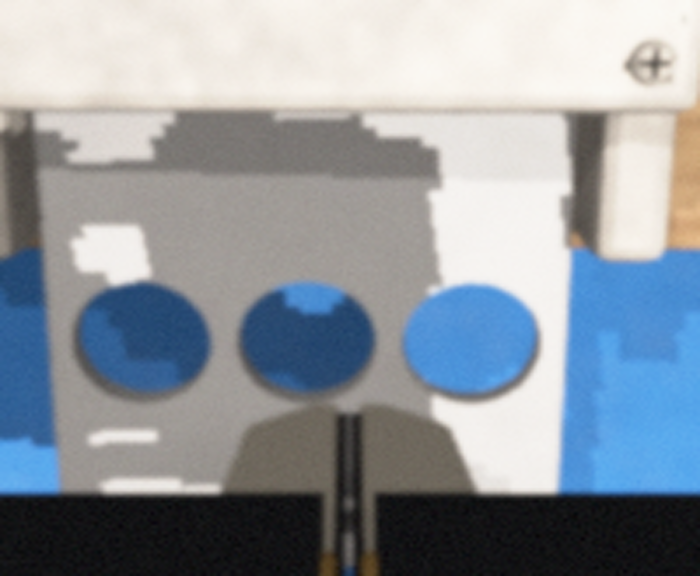

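The fingers passed over the plate without touching it. Three views put the visible tip about 25 mm above the reported TCP. I'll back off to free table and measure that offset before trying again.

Call:
{"name": "arm_command", "arguments": {
  "grip": [0,0,0,0,0,0,0,0],
  "slide": [
    [0,0,-0.02],
    [0,0,-0.04],
    [0,0.03,-0.04],
    [0,0.06,-0.04],
    [0,0.082,-0.04],
    [0,0.082,-0.02],
    [0,0.082,-0.005],
    [0,0.082,-0.005]
  ],
  "roll": [0,0,0,0,0,0,0,0]
}}

```text
time_s: 5.0
tcp_pos: [0.47, 0.1697, 0.0496]
eef_rot: [0.001, -0.654, 0.756, -0.0]
force: [0.3, 0.3, 0.1]
width: 0.007
```

```bash
python3 - <<'E'
from h import *
go((.485,.169,.02),-1.71)
s=r.state()
for n,b in (("scene",(200,200,100,110)),("side",(215,110,100,100))):
    f=r.grab_frame(n)[:,:,::-1]; x,y,w,h=b; m=r.camera_model(n)
    print(n,proj(m,s["tcp_pos"]))
    cv2.imwrite(f"pics/e_{n}.png",cv2.resize(f[y:y+h,x:x+w],None,fx=5.4,fy=5.4,interpolation=cv2.INTER_CUBIC))
E
```

```text
t 5.0 tcp [0.47   0.1697 0.0496] phi -1.715 F [0.25 0.29 0.07] -> slide [-0.0014 -0.0149  0.0296] roll -0.005
scene [270.37181327 278.3301742 ]
side [239.12237824 178.15368903]
```

View pics/e_scene.png

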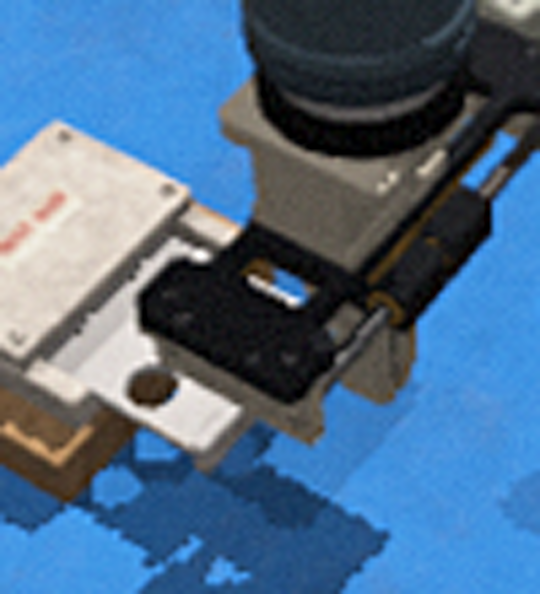

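View pics/e_side.png

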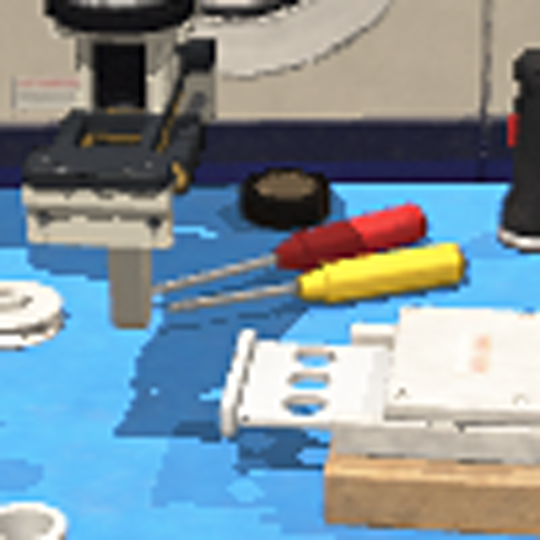

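Call:
{"name": "arm_command", "arguments": {
  "grip": [0,0,0,0,0,0],
  "slide": [
    [0,0,0.012],
    [0,0,0.024],
    [0,0,0.034],
    [0,-0.015,0.035],
    [0,-0.03,0.035],
    [0,-0.03,0.035]
  ],
  "roll": [0,0,0,0,0,0]
}}

```text
time_s: 5.7
tcp_pos: [0.5034, 0.1652, 0.0157]
eef_rot: [0.002, -0.654, 0.757, -0.001]
force: [0.5, -0.2, 1.1]
width: 0.003
```

Call:
{"name": "arm_command", "arguments": {
  "grip": [0,0,0,0,0,0],
  "slide": [
    [0,-0.006,0],
    [0,-0.012,0],
    [0,-0.018,0],
    [0,-0.024,0],
    [0,-0.03,0],
    [0,-0.03,0]
  ],
  "roll": [0,0,0,0,0,0]
}}

```text
time_s: 6.3
tcp_pos: [0.5343, 0.1607, 0.016]
eef_rot: [0.003, -0.654, 0.757, -0.002]
force: [-0.1, -0.2, -0.1]
width: 0.004
```

```bash
python3 - <<'E'
from h import *
go((.5595,.163,.015),-1.71)
f=r.grab_frame("side")[:,:,::-1];x,y,w,h=(215,110,100,100)
cv2.imwrite(f"pics/f_side.png",cv2.resize(f[y:y+h,x:x+w],None,fx=5.4,fy=5.4,interpolation=cv2.INTER_CUBIC))
E
```

```text
t 6.3 tcp [0.5343 0.1607 0.016 ] phi -1.716 F [-0.11 -0.22 -0.12] -> slide [-0.0059 -0.0246  0.0012] roll -0.006
```

View pics/f_side.png

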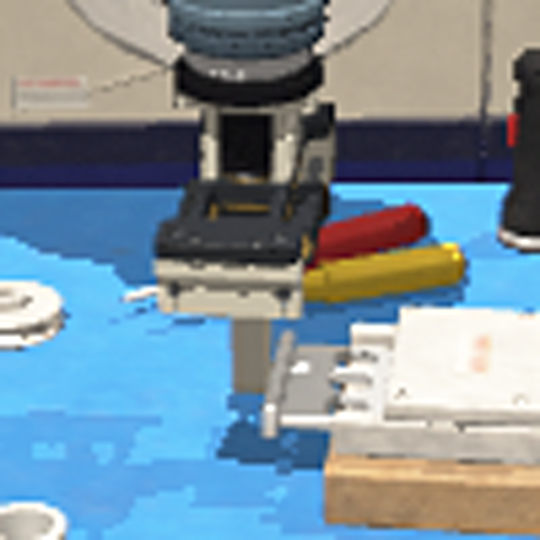

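The tongue is moving now: the plate's upper corner shifted from crop x of about 250 to 290, roughly 20 mm. I'll push on to the stop.

Call:
{"name": "arm_command", "arguments": {
  "grip": [0,0,0,0,0],
  "slide": [
    [0,-0.006,0],
    [0,-0.012,0],
    [0,-0.018,0],
    [0,-0.022,0],
    [0,-0.022,0]
  ],
  "roll": [0,0,0,0,0]
}}

```text
time_s: 6.85
tcp_pos: [0.5567, 0.1574, 0.0162]
eef_rot: [0.003, -0.654, 0.757, -0.002]
force: [1.0, 0.0, -0.1]
width: 0.001
```

Call:
{"name": "arm_command", "arguments": {
  "grip": [0,0,0],
  "slide": [
    [0,-0.002,0],
    [0,-0.003,0],
    [0,-0.003,0]
  ],
  "roll": [0,0,0]
}}

```text
time_s: 7.15
tcp_pos: [0.5573, 0.1573, 0.016]
eef_rot: [0.002, -0.654, 0.757, -0.0]
force: [-6.4, 1.6, 4.9]
width: 0.004
```

Call:
{"name": "arm_command", "arguments": {
  "grip": [0,0,0],
  "slide": [
    [0,-0.003,0],
    [0,-0.004,0],
    [0,-0.004,0]
  ],
  "roll": [0,0,0]
}}

```text
time_s: 7.45
tcp_pos: [0.5571, 0.1573, 0.016]
eef_rot: [-0.001, -0.654, 0.757, 0.002]
force: [-11.1, 1.4, 9.4]
width: 0.005
```

Call:
{"name": "arm_command", "arguments": {
  "grip": [0,0,0,0,0,0,0],
  "slide": [
    [0,0.01,0],
    [0,0.03,0],
    [0,0.04,0],
    [0,0.04,-0.04],
    [0,0.04,-0.08],
    [0,0.04,-0.12],
    [0,0.04,-0.12]
  ],
  "roll": [0,0,0,0,0,0,0]
}}

```text
time_s: 8.15
tcp_pos: [0.5224, 0.1634, 0.1424]
eef_rot: [0.004, -0.654, 0.756, -0.001]
force: [0.6, 0.4, 0.5]
width: 0.003
```

```bash
python3 - <<'E'
from h import *
go((.5335,-.203,.13),-1.11)
for n in ("side","wrist"): cv2.imwrite(f"pics/g_{n}.png",r.grab_frame(n)[:,:,::-1])
E
```

```text
t 8.15 tcp [0.5224 0.1634 0.1424] phi -1.716 F [0.63 0.43 0.46] -> slide [ 0.361  -0.0639  0.0114] roll -0.606
```

View pics/g_wrist.png

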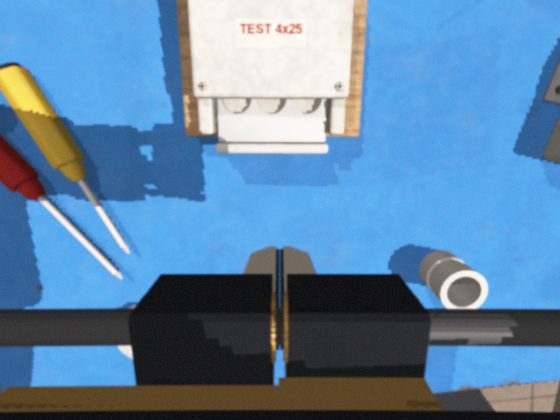

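```bash
python3 - <<'E'
from h import *
m=r.camera_model('wrist')
a=(plane(m,(218,152),.053)+plane(m,(328,152),.053))/2
h=(plane(m,(196,96),.066)+plane(m,(353,96),.066))/2
print(a,h,np.linalg.norm(h-a))
E
```

```text
[0.56520849 0.16147757 0.053     ] [0.60603962 0.15396727 0.066     ] 0.043503855662477484
```

The tongue is fully in: the plate face sits 41.5 mm in front of the housing against 42 mm expected, and the stop was felt at 11 N. Now to the dial.

Call:
{"name": "arm_command", "arguments": {
  "grip": [0,0,0,0,0,0,0,0,0,0],
  "slide": [
    [0.035,-0.006,0],
    [0.075,-0.012,0],
    [0.115,-0.02,0],
    [0.155,-0.027,0],
    [0.195,-0.034,0],
    [0.235,-0.04,0],
    [0.275,-0.048,0],
    [0.315,-0.055,0],
    [0.345,-0.06,0.011],
    [0.361,-0.064,0.011]
  ],
  "roll": [-0.06,-0.12,-0.18,-0.24,-0.3,-0.36,-0.42,-0.48,-0.54,-0.606]
}}

```text
time_s: 9.25
tcp_pos: [0.5278, -0.2053, 0.122]
eef_rot: [-0.0, 0.85, -0.527, -0.004]
force: [-0.7, 0.5, -0.2]
width: 0.001
```

```bash
python3 - <<'E'
from h import *
go((.5324,-.2015,.055),-1.11)
cv2.imwrite("pics/h_w.png",r.grab_frame("wrist")[:,:,::-1])
E
```

```text
t 9.25 tcp [ 0.5278 -0.2053  0.122 ] phi -1.11 F [-0.68  0.53 -0.23] -> slide [-0.0009 -0.006   0.067 ] roll 0.0
```

View pics/h_w.png

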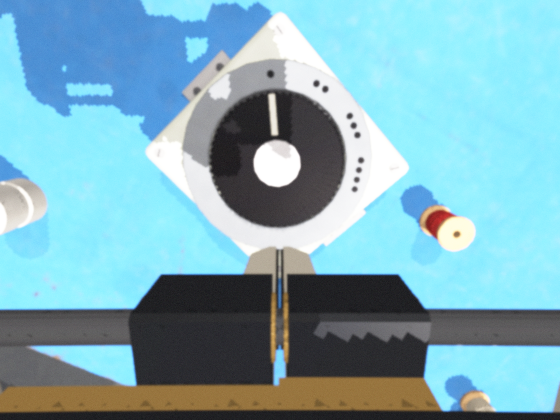

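```bash
python3 - <<'E'
from h import *
m=r.camera_model('wrist'); im=cv2.imread("pics/h_w.png")
g=im.max(2); mk=((g<75)*255).astype(np.uint8); mk[245:]=0; mk[:,:200]=0; mk[:,350:]=0
mk=cv2.morphologyEx(mk,cv2.MORPH_OPEN,np.ones((5,5)))
c=max(cv2.findContours(mk,0,2)[0],key=cv2.contourArea); e=cv2.fitEllipse(cv2.convexHull(c)); print(e,plane(m,e[0],.061))
for p in ((271,74),(320,86),(355,126),(358,174)): print(plane(m,p,.054))
print(plane(m,(271,94),.062), plane(m,(277,163),.062))
E
```

```text
((276.470947265625, 157.99081420898438), (132.75253295898438, 134.93048095703125), 171.06114196777344) [ 0.56649781 -0.18480365  0.061     ]
[ 0.61701219 -0.15520639  0.054     ]
[ 0.62552746 -0.19013737  0.054     ]
[ 0.61266748 -0.22641892  0.054     ]
[ 0.58282687 -0.24628507  0.054     ]
[ 0.60461035 -0.16156588  0.062     ] [ 0.56349488 -0.18674919  0.062     ]
```

Call:
{"name": "arm_command", "arguments": {
  "grip": [0,0,0,0,0],
  "slide": [
    [0,-0.003,0.03],
    [-0.001,-0.006,0.06],
    [-0.001,-0.006,0.074],
    [-0.001,-0.006,0.077],
    [-0.001,-0.006,0.077]
  ],
  "roll": [0,0,0,0,0]
}}

```text
time_s: 9.8
tcp_pos: [0.5323, -0.2024, 0.0444]
eef_rot: [0.0, 0.851, -0.526, -0.004]
force: [0.2, -0.1, 0.4]
width: 0.003
```

Call:
{"name": "arm_command", "arguments": {
  "grip": [0,0,0],
  "slide": [
    [0,0,0.002],
    [0,0,0.004],
    [0,0,0.004]
  ],
  "roll": [0,0,0]
}}

```text
time_s: 10.1
tcp_pos: [0.5325, -0.2024, 0.0408]
eef_rot: [0.0, 0.851, -0.526, -0.004]
force: [-0.9, 1.1, -0.0]
width: 0.002
```

Call:
{"name": "arm_command", "arguments": {
  "grip": [0,0,0],
  "slide": [
    [0,0,0.0015],
    [0,0,0.003],
    [0,0,0.003]
  ],
  "roll": [0,0,0]
}}

```text
time_s: 10.4
tcp_pos: [0.5324, -0.2024, 0.0378]
eef_rot: [0.0, 0.851, -0.526, -0.004]
force: [0.5, 0.4, 0.4]
width: 0.004
```

```bash
python3 - <<'E'
from h import *
go((.5324,-.2015,.035),-1.11)
f=r.grab_frame("side")[:,:,::-1];x,y,w,h=(220,190,100,90)
cv2.imwrite("pics/i_s.png",cv2.resize(f[y:y+h,x:x+w],None,fx=6,fy=6,interpolation=cv2.INTER_CUBIC))
E
```

```text
t 10.4 tcp [ 0.5324 -0.2024  0.0378] phi -1.108 F [0.51 0.43 0.44] -> slide [-0.0008 -0.0004  0.0028] roll 0.002
```

View pics/i_s.png

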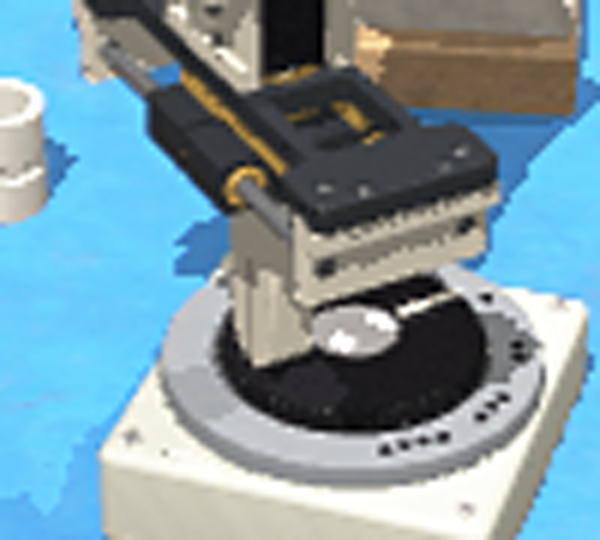

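The finger is just above the left half of the dial, with its tip near crop (275,360). It's close to contact, so I'll continue in small steps.

Call:
{"name": "arm_command", "arguments": {
  "grip": [0,0],
  "slide": [
    [0,0,0.0015],
    [0,0,0.0015]
  ],
  "roll": [0,0]
}}

```text
time_s: 10.65
tcp_pos: [0.5323, -0.2023, 0.0361]
eef_rot: [0.0, 0.851, -0.526, -0.004]
force: [-0.5, 0.4, -1.1]
width: 0.005
```

Call:
{"name": "arm_command", "arguments": {
  "grip": [0,0],
  "slide": [
    [0,0,0.0015],
    [0,0,0.0015]
  ],
  "roll": [0,0]
}}

```text
time_s: 10.85
tcp_pos: [0.5325, -0.2025, 0.0349]
eef_rot: [0.0, 0.851, -0.526, -0.004]
force: [-0.8, 0.2, 4.0]
width: 0.005
```

Call:
{"name": "arm_command", "arguments": {
  "grip": [0,0],
  "slide": [
    [0,0,0.001],
    [0,0,0.001]
  ],
  "roll": [0,0]
}}

```text
time_s: 11.05
tcp_pos: [0.5325, -0.2025, 0.0343]
eef_rot: [0.0, 0.851, -0.526, -0.003]
force: [-0.9, -0.3, 5.3]
width: 0.007
```

Call:
{"name": "arm_command", "arguments": {
  "grip": [0,0],
  "slide": [
    [0,0,0.0022],
    [0,0,0.0022]
  ],
  "roll": [0,0]
}}

```text
time_s: 11.25
tcp_pos: [0.5325, -0.2026, 0.0325]
eef_rot: [0.0, 0.851, -0.526, -0.003]
force: [-2.0, 0.6, 8.3]
width: 0.004
```

Call:
{"name": "arm_command", "arguments": {
  "grip": [0,0,0,0,0,0,0],
  "slide": [
    [-0.0036,-0.0002,0.001],
    [-0.0071,-0.0007,0.001],
    [-0.0105,-0.0016,0.001],
    [-0.0139,-0.0028,0.001],
    [-0.0171,-0.0044,0.001],
    [-0.0201,-0.0062,0.001],
    [-0.0201,-0.0062,0.001]
  ],
  "roll": [0.1,0.2,0.3,0.4,0.5,0.6,0.6]
}}

```text
time_s: 11.95
tcp_pos: [0.5291, -0.1818, 0.0323]
eef_rot: [-0.001, -0.656, 0.755, 0.003]
force: [-3.8, 1.7, 7.5]
width: 0.004
```

```bash
python3 - <<'E'
from h import *
s=r.state();R=Rt(s);d=R.T@(np.array([.564,-.186,s["tcp_pos"][2]])-s["tcp_pos"])
go((.5324,-.2015,.033),-1.71); print("axis in tool",d)
f=r.grab_frame("side")[:,:,::-1];x,y,w,h=(220,190,100,90)
cv2.imwrite("pics/j_s.png",cv2.resize(f[y:y+h,x:x+w],None,fx=6,fy=6,interpolation=cv2.INTER_CUBIC))
E
```

```text
t 11.95 tcp [ 0.5291 -0.1818  0.0323] phi -1.71 F [-3.78  1.68  7.55] -> slide [ 0.0191 -0.006  -0.0007] roll -0.0
axis in tool [-0.00064356 -0.03510353 -0.00019944]
```

View pics/j_s.png

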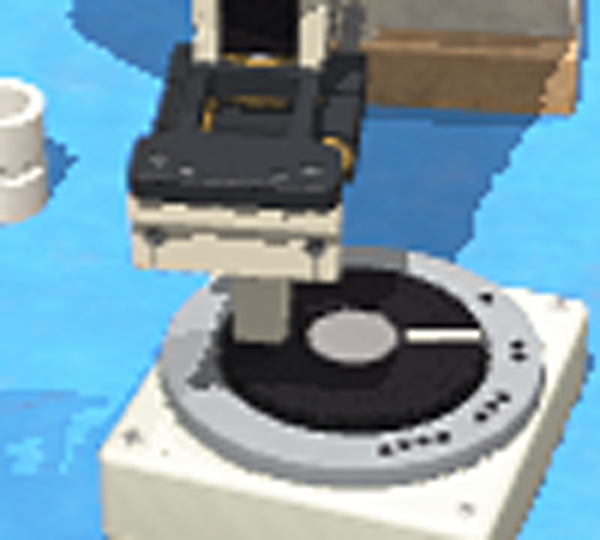

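The pointer turned with the finger and now sits at two dots. Next I'll turn it through the second click.

Call:
{"name": "arm_command", "arguments": {
  "grip": [0,0,0,0,0,0,0,0],
  "slide": [
    [-0.0035,-0.0002,0.001],
    [-0.007,-0.0007,0.001],
    [-0.0104,-0.0016,0.001],
    [-0.0137,-0.0028,0.001],
    [-0.0168,-0.0043,0.001],
    [-0.0198,-0.0061,0.001],
    [-0.0217,-0.0075,0.001],
    [-0.0217,-0.0075,0.001]
  ],
  "roll": [0.1,0.2,0.3,0.4,0.5,0.6,0.67,0.67]
}}

```text
time_s: 12.8
tcp_pos: [0.5392, -0.1608, 0.0319]
eef_rot: [-0.002, -0.372, 0.928, 0.003]
force: [-2.6, 1.4, 8.0]
width: 0.004
```

```bash
python3 - <<'E'
from h import *
go((.5324,-.2015,.033),-2.31)
f=r.grab_frame("side")[:,:,::-1];x,y,w,h=(220,190,100,90)
cv2.imwrite("pics/k_s.png",cv2.resize(f[y:y+h,x:x+w],None,fx=6,fy=6,interpolation=cv2.INTER_CUBIC))
E
```

```text
t 12.8 tcp [ 0.5392 -0.1608  0.0319] phi -2.38 F [-2.62  1.37  8.02] -> slide [ 0.033  -0.0247 -0.0012] roll -0.07
```

View pics/k_s.png

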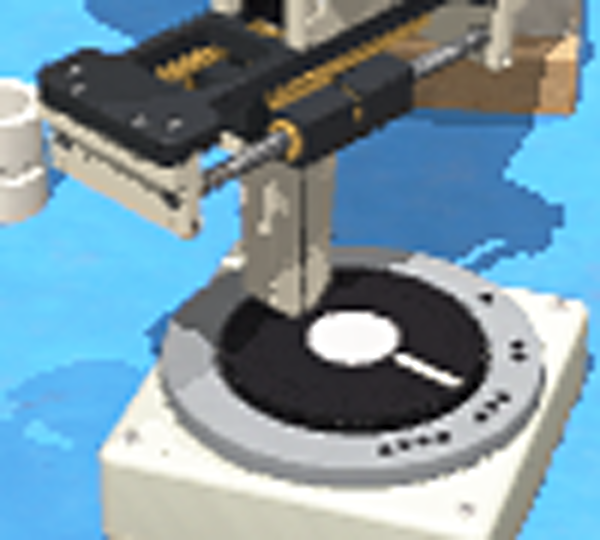

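The pointer line is close to three dots, so I'll lift straight up and let it snap.

Call:
{"name": "arm_command", "arguments": {
  "grip": [0,0,0,0,0,0],
  "slide": [
    [0,0,-0.005],
    [0,0,-0.02],
    [0,0,-0.05],
    [0,0,-0.09],
    [0,0,-0.1],
    [0,0,-0.1]
  ],
  "roll": [0,0,0,0,0,0]
}}

```text
time_s: 13.45
tcp_pos: [0.5411, -0.1617, 0.1336]
eef_rot: [-0.001, -0.373, 0.928, 0.001]
force: [-0.6, 0.2, 0.1]
width: 0.004
```

Call:
{"name": "arm_command", "arguments": {
  "grip": [0,0,0,0,0,0],
  "slide": [
    [0,0.02,-0.02],
    [0,0.05,-0.04],
    [0,0.08,-0.05],
    [0,0.1,-0.06],
    [0,0.1,-0.06],
    [0,0.1,-0.06]
  ],
  "roll": [0,0,0,0,0,0]
}}

```text
time_s: 14.05
tcp_pos: [0.4718, -0.0895, 0.1926]
eef_rot: [-0.001, -0.373, 0.928, 0.001]
force: [-0.8, 0.2, -0.4]
width: 0.003
```

```bash
python3 - <<'E'
from h import *
go((.5324,-.2015,.033),-2.31)
f=r.grab_frame("side")[:,:,::-1];cv2.imwrite("pics/l_full.png",f);x,y,w,h=(220,190,100,90)
cv2.imwrite("pics/l_s.png",cv2.resize(f[y:y+h,x:x+w],None,fx=6,fy=6,interpolation=cv2.INTER_CUBIC))
f=r.grab_frame("scene")[:,:,::-1];cv2.imwrite("pics/l_scene.png",f)
E
```

```text
t 14.05 tcp [ 0.4718 -0.0895  0.1926] phi -2.378 F [-0.77  0.22 -0.43] -> slide [ 0.0335 -0.1234  0.1593] roll -0.068
```

View pics/l_s.png

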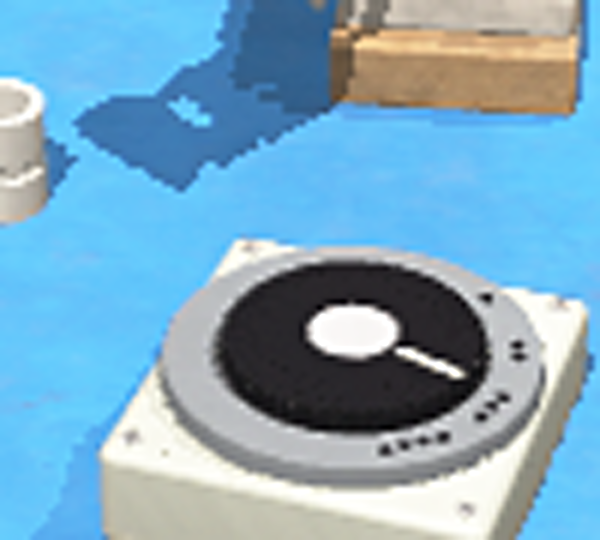

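View pics/l_full.png

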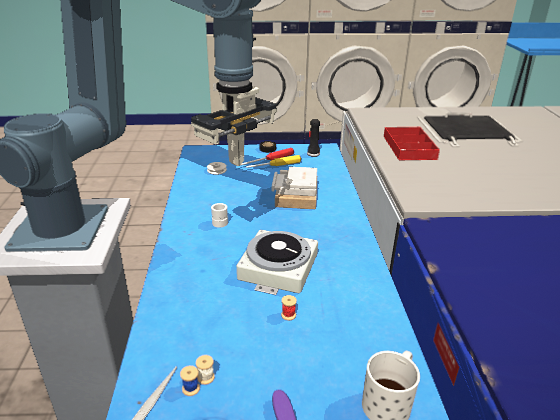

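View pics/l_scene.png

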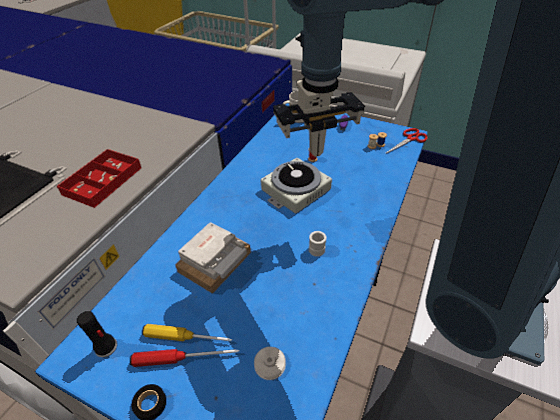

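```bash
python3 - <<'E'
from h import *
D=r.camera_model("side")
P=lambda c,z:plane(D,(220+(c[0]+.5)/6-.5,190+(c[1]+.5)/6-.5),z)[:2]
a=np.array([.564,-.186])
for n,c,z in (("ptr out",(464,376),.062),("ptr in",(397,349),.062),("m3",(491,407),.054),("m2",(518,351),.054),("m4",(415,443),.054)):
    p=P(c,z);print(n,p,np.arctan2(*(p-a)[::-1]))
S=r.camera_model("side");print(plane(D,(220,207),.05),plane(D,(289,299),.042))
E
```

```text
ptr out [ 0.60280801 -0.21604443] -0.6587982907750546
ptr in [ 0.57935189 -0.19814956] -0.6694780756458584
m3 [ 0.61224018 -0.2246438 ] -0.6753935461739846
m2 [ 0.62587238 -0.18980493] -0.06141909856208828
m4 [ 0.58273073 -0.24530912] -1.2648938874994329
[0.42236927 0.00651798 0.05      ] [ 0.5759583  -0.34599791  0.042     ]
```

The pointer reads −0.66 rad and the three-dot mark −0.67 rad, so the dial is seated. The loose parts I checked haven't moved, and the arm is clear.

```bash
python3 -c "
from h import *
print(r.state()['time_s'], r.close_job())"
```

```text
the job is handed in; nothing more can be done
14.15 None
```

The job is done and handed in at 14.2 s: the tongue is fully in, and the dial has clicked into place at three dots.

- **First push missed:** the shut fingertips sit about 26–27 mm above the reported TCP, not at it. The first push passed over the tongue's plate without touching it. I measured the offset from the camera views and repeated the push lower.
- **Tongue:** I pushed it against its stop, which I felt at about 11 N. The plate face then measured 41.5 mm in front of the housing, against 42 mm expected for fully in.
- **Dial:** I pressed at about 8 N, 35 mm from the axis, and turned it clockwise in two clicks from one dot to three. After lifting, the pointer measured −0.66 rad and the three-dot mark −0.67 rad.
- **Loose parts and finish:** in the last pictures the coupling, spool and pulley appear where they started. I re-checked those by eye only, without a fresh measurement. The arm ended well above everything with no contact force.

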